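Load the warming plate and tag the batch

TASK

Put every specimen pot upright in the tray on the loading ledge, then slide the loaded tray, without carrying it, over the little step onto the steel warming plate until it sits flat and wholly on the plate, just short of or against the end stop, easing its front edge up over the sill so that it neither catches nor tips. Then turn the swivel hook so that it faces the same way as the black lug on its base, and hang the white tag from the hook by its window. Leave the blue box among the pots standing where it is, and put back any pot that gets knocked out.

Things in the scene. Friction and masses are not known exactly. Their poses are not given: they have to be found in the camera images.
- station: Low fixed bench unit lying along its own y axis, 160 mm deep (its x); yaw varies a few degrees. Origin on the bench (z = 0) under the sill. From the sill to y = +200 mm: white loading ledge, top 24 mm high. From the sill to y = -215 mm: bare steel warming plate, top 30 mm high. Beyond it a grey control fascia 50 mm long, 46 mm high, is the end stop.
- sill (a point): Middle of the station's sill: the upper edge of the upright 6 mm step up from ledge to plate (no gap), 30 mm above the bench, at the station's x = y = 0; same axes as the station.
- tray: Shallow open aluminium tray, 136 mm (its x) by 180 mm (its y), 300 g, walls 4 mm thick and 14 mm high overall, floor 4 mm. Origin under the centre of its underside. It starts on the ledge with its y axis roughly along the station's; its -y end leads, towards the plate, and carries the grab rod. A bare flat underside with square edges.
- tray_rod (a point): Middle of the tray's grab rod: a horizontal round steel bar 12 mm thick and 84 mm long along the tray's x, at tray y = -76 mm, its axis 50 mm above the tray's underside, on two 8 mm round posts at x = -36 and +36 mm. Clear above.
- tray_in (a point): Centre of the loading area on the tray's floor (tray x 0, y +26 mm, 4 mm above the underside). The room for pots reaches 60 mm to either side in x and from -65 to +86 mm in tray y.
- tray_tail (a point): Bottom edge of the tray's trailing (+y) end, in the middle.
- turret_axis (a point): Centre of the stand's turning head, a white disc 40 mm across and 20 mm high on a 22 mm column: on the vertical turning axis, 150 mm above the bench, level with the hook. The hook is a round 8 mm steel peg running level out along the head's own -x to 88 mm from the axis, where its end turns up (highest point 14 mm above the peg's axis). These axes turn with the head.
- turret_bar (a point): Centre of the upright black grip bar on top of the head, on its axis: 40 mm long (along the hook), 12 mm thick, 26 mm high, centre about 26 mm above the hook's level, top 36 mm above it. Turning it turns the hook.
- hook_seat (a point): Point on the peg's axis 68 mm out from the stand's axis, 20 mm inside the upturned end: where a hung item rests. Its axes are the head's.
- stand: Swivel-hook stand, fixed on the bench: white round base 90 mm across, 14 mm high, with a column. Origin under the base's centre; its -x, roughly towards the robot, is marked by the black lug. The hook starts 45 to 100 degrees anticlockwise from the lug, seen from above.
- lug (a point): Tip of the small black lug on the rim of the stand's base, 50 mm from the axis along the stand's -x: the way the hook should face.
- holder: Grey slotted rest, fixed on the bench, in which the tag stands at the start: foot 70 x 80 mm, 8 mm high; two rails 70 mm long (its y), 12 mm thick, with tops 32 mm above the bench and a 12 mm slot between them along y. Origin under its centre.
- tag_eye (a point): Centre of the square window of the tag: a stiff white plate 8 mm thick (its x), 60 mm wide (its y), 118 mm high (its z), 70 g, front and back alike. The window is 36 mm wide and 38 mm high; its centre is 71 mm above the lower edge. The tag starts upright in the slot.
- tag_grip (a point): Centre of the solid strip above the tag's window (28 mm high, 60 mm wide, 8 mm thick), 33 mm above the window's centre, 14 mm below the top edge: where to pinch it.
- tipbox: Bystander: blue box 55 x 45 x 50 mm standing among the pots, origin under its centre. Not to be knocked aside.
- pot0_c (a point): Centre (half-way up) of a closed specimen pot: upright cylinder 46 mm across, 36 mm high, about 70 g, with a white lid. Stands on the bench at the start; between three and four of the five pots are present (None: absent).
- pot1_c (a point): Centre (half-way up) of a closed specimen pot: upright cylinder 46 mm across, 36 mm high, about 70 g, with a white lid. Stands on the bench at the start; between three and four of the five pots are present (None: absent).
- pot2_c (a point): Centre (half-way up) of a closed specimen pot: upright cylinder 46 mm across, 36 mm high, about 70 g, with a white lid. Stands on the bench at the start; between three and four of the five pots are present (None: absent).
- pot3_c (a point): Centre (half-way up) of a closed specimen pot: upright cylinder 46 mm across, 36 mm high, about 70 g, with a white lid. Stands on the bench at the start; between three and four of the five pots are present (None: absent).
- pot4_c (a point): Centre (half-way up) of a closed specimen pot: upright cylinder 46 mm across, 36 mm high, about 70 g, with a white lid. Stands on the bench at the start; between three and four of the five pots are present (None: absent).
- turret (a joint): Angle of the hook about the vertical axis: 0 when the hook points straight over the lug, growing anticlockwise seen from above (towards the stand's -y); runs from -0.7 to 2.7 rad and stays where it is left (friction about 0.12 N m).
There are look-alikes about, which are no part of the job. What is shaped like the part that bears pot1_c but red is not meant. What is shaped like the part that bears pot3_c but yellow is not meant.

How it is judged:
On the way, in this order (a step that is already met when the one before it is completed fails the run):
1. every pot stands in the tray, the tray still on the ledge (x of pot0_c in the frame of tray between -0.05 and 0.05 m and y of pot0_c in the frame of tray between -0.065 and 0.07 m and z of pot0_c in the frame of tray between 0.014 and 0.032 m and angle between each of pot0_c, pot1_c, pot2_c, pot3_c, pot4_c's own z axis and vertical below 0.2 rad and x of pot1_c in the frame of tray between -0.05 and 0.05 m and y of pot1_c in the frame of tray between -0.065 and 0.07 m and z of pot1_c in the frame of tray between 0.014 and 0.032 m and x of pot2_c in the frame of tray between -0.05 and 0.05 m and y of pot2_c in the frame of tray between -0.065 and 0.07 m and z of pot2_c in the frame of tray between 0.014 and 0.032 m and x of pot3_c in the frame of tray between -0.05 and 0.05 m and y of pot3_c in the frame of tray between -0.065 and 0.07 m and z of pot3_c in the frame of tray between 0.014 and 0.032 m and x of pot4_c in the frame of tray between -0.05 and 0.05 m and y of pot4_c in the frame of tray between -0.065 and 0.07 m and z of pot4_c in the frame of tray between 0.014 and 0.032 m and y of tray in the frame of station above 0.07 m), for 0.2 s.
2. the tray sits flat and wholly on the warming plate (y of tray in the frame of station between -0.14 and -0.093 m and x of tray in the frame of station between -0.03 and 0.03 m and angle between the y axis of tray and the y axis of station, either way round below 0.15 rad and angle between tray's own z axis and vertical below 0.02 rad and z of tray in the frame of station between 0.026 and 0.034 m), for 0.2 s.
3. the hook faces the lug (value of joint turret between -0.22 and 0.22 rad), for 0.2 s.
4. the tag hangs on the hook (x of tag_eye in the frame of hook_seat between -0.02 and 0.045 m and y of tag_eye in the frame of hook_seat between -0.02 and 0.02 m and z of tag_eye in the frame of hook_seat between -0.026 and -0.007 m and angle between tag_eye's own z axis and vertical below 0.3 rad), for 0.2 s.
At the end, for the whole second after the job is handed in: Every pot stands upright in the tray; the tray lies flat on the warming plate, its trailing end at least 3 mm past the sill, within 30 mm of the plate's middle line and 0.15 rad of its direction; the hook faces the lug within 0.22 rad; the tag hangs upright from the hook (all of step 2 and all of step 3 and all of step 4 and x of pot0_c in the frame of tray between -0.05 and 0.05 m and y of pot0_c in the frame of tray between -0.065 and 0.07 m and z of pot0_c in the frame of tray between 0.014 and 0.032 m and angle between each of pot0_c, pot1_c, pot2_c, pot3_c, pot4_c's own z axis and vertical below 0.2 rad and x of pot1_c in the frame of tray between -0.05 and 0.05 m and y of pot1_c in the frame of tray between -0.065 and 0.07 m and z of pot1_c in the frame of tray between 0.014 and 0.032 m and x of pot2_c in the frame of tray between -0.05 and 0.05 m and y of pot2_c in the frame of tray between -0.065 and 0.07 m and z of pot2_c in the frame of tray between 0.014 and 0.032 m and x of pot3_c in the frame of tray between -0.05 and 0.05 m and y of pot3_c in the frame of tray between -0.065 and 0.07 m and z of pot3_c in the frame of tray between 0.014 and 0.032 m and x of pot4_c in the frame of tray between -0.05 and 0.05 m and y of pot4_c in the frame of tray between -0.065 and 0.07 m and z of pot4_c in the frame of tray between 0.014 and 0.032 m and linear speed of tray below 0.02 m/s); the robot touches nothing.
It fails at once if the tray was tipped more than 0.25 rad (angle between tray's own z axis and vertical above 0.25 rad).
It fails at once if the tray was carried: its trailing end was lifted more than 20 mm above the plate's height (z of tray_tail in the frame of station above 0.05 m).
It fails at once if the blue box was shoved more than 60 mm (distance of tipbox from where it was at the start of the episode above 0.06 m).
Of pot0, pot1, pot2, pot3, pot4 only 3 to 4 are there at a start; the rules pass over those that are not, and their reading is None.
At some moment in a run one of pot0, pot1, pot2, pot3, pot4 may be knocked a few centimetres aside while the robot is not near it.
It also fails if it takes over 208 s, if anything falls off the work surface, if the arm or the gripper's body presses on something with over 40 N, if the wrist force passes 120 N, or if a joint passes its speed limit or range.

ROBOT

A 6-joint arm with a two-finger parallel gripper is mounted at the origin on the work surface. World frame = base frame: x ahead of the robot, y to its left, z up, the work surface at z = 0. Lengths are in m, angles in rad, forces in N, time in s.
With the tool pointing down it reaches from about 0.25 to 0.725 m from the base axis. Payload 4 kg.
Tool frame: the origin (TCP) lies on the front face of the gripper's body, between the roots of the fingers; the fingertips stand 73 mm ahead of it and the grasp point (between the pads) lies 54 mm ahead of it; z points along the fingers, y is the line along which they close (so a half turn about z gives the same grasp; the last joint's range is limited). The gripper opens to 85 mm and grips with 20 to 120 N. Pads are 22 mm wide; open, the fingers measure 114 mm over their backs; the gripper's body (76 mm by 85 mm) begins 54 mm behind the grasp point. The pads swing forward as they close: fully open they stand 13 mm farther back than shut.
Start: joints at [-1.313, 0.241, 0.005, 1.335, 0, 1.571], TCP at [0.127, -0.483, 0.304] pointing down, gripper open.
Joint ranges: [-2.72, 2.72], [-1.05, 1.87], [-1.09, 1.28], [-1.99, 2.15], [-1.42, 1.44], [-3.14, 3.14]. Speed limits (rad/s): [2.79, 2.79, 3.14, 3.14, 3.14, 3.14].

INTERFACE

Orientations are given as a unit quaternion [x, y, z, w].
In Python, from workcell import bot gives the robot as it stands. The module is installed in compiled form; this text tells all that it offers.
- The arm moves only by the tool step_arm, never from a script. Its argument "rows" is a list of rows, each a list of 2 entries, a list of its own where there are three numbers: the shift along the tool's x, y, z in mm, then the turn about the tool's z in degrees. A call has 1 to 12 rows; each row is the pose to reach, as a shift and turn from the pose commanded when the call began, along the tool's axes at that moment; what a row does not reach only later rows make up. A row lasts 1/8 s, in which the tool goes at most 62.5 mm and 10.7 degrees, less where a joint would pass 70% of its speed; a pose out of reach is approached as far as the arm can. A call with a gripper value outside its range is refused whole. "claw" is the gripper's target within -1 to 1 (shut at 1, half-way at 0, fully open at -1), set as the call begins (left out, the last holds). The fingers move at their own pace and stop on an object; the grip force is fixed at half the most. Time passes only in rows, so rows that repeat a pose let the fingers close. It gives the time, the measured TCP pose, the force, the opening and the grip force at its end, in the units of the state.
- bot.get_obs(): the state, without advancing time (a new reading comes with each control period).
- bot.camera(name): name is "scene" or "top"; returns (picture, depth): 420x560x3 uint8, red, green, blue; 420x560 float32, m along the optical axis (not along the pixel's ray), 0 where there is no reading.
- bot.camera_params(name): a dict with "fx", "fy", "cx", "cy" (pixels), "pose" (4x4, takes a point from camera to world coordinates). Camera axes: x right, y up, looking along -z (the intrinsics and any distortion apply to the point x, -y, -z); pixel columns grow to the right and rows downward; lengths in m; the calibration is good to about 2 mm. A picture is of the moment at which its call begins. camera_params takes no time and is no camera call.
- bot.job_done(): hands the job in; it is judged then, once.
Trained networks look in the newest picture that a camera, given by its name, has taken for a name from the list of things; names that differ only in an ending like _2 or _b are one class to them, and where a whole thing is asked for, a point or a joint stands for the part that bears it (a point fixed in the world has none). Each returns a list of dicts, best first, with "score" (0 to 1); they miss things now and then, are a little off and sometimes report something else, mostly with a low value. They report only what shows in the picture. A call takes as long as a camera call. They do not tell look-alikes from the thing itself.
- bot.trace(target, camera): "pixels" (420x560 bool, what is visible of it) and "uv" ([column, row] in pixels, amid what is visible of it).
The state is a dict: "clock": time; "joint_pos": joint angles; "joint_vel": joint speeds; "tau": joint torques, N m; "eef_pos": TCP position; "tool_rot": TCP orientation; "ft_force": force on the tool from outside, world axes, zero at the start; "ft_torque": the same for the moment, N m; "grip_width": finger opening in m; "grasp_force": force on a finger pad.
Only numpy, scipy, OpenCV 4.12 (cv2) and the standard library are available. Lean on these libraries where they do the work, as an engineer would, in place of code of your own. Each camera call takes 0.05 s, during which the arm holds its last target. There are 200 camera calls.

## Working session

There is one attempt and no reset: what is moved stays moved. The work goes in short steps, Python scripts to look and compute and a tool call to move; the robot and the scene stay as the last step left them, time stands still between calls to the robot, and variables do not carry over. Pictures are saved under pics/ and viewed, at most 17 in all, crops included, and the job is handed in when it is done.

Besides the shell and the picture viewer there is one more tool, called after ">>>" as a command line: name --argument value ..., lists and objects as JSON in quotes. step_arm: Moves the arm, as the interface text tells. Its arguments: {"type":"object","properties":{"rows":{"type":"array"},"claw":{"type":"number"}},"required":["rows"]}

```bash
mkdir -p pics; cat > h.py <<'E'
import numpy as np, cv2
from workcell import bot
def cam(n):
    p,d=bot.camera(n); return p,d,bot.camera_params(n)
def w(c,u,v,z):
    P=np.array([(u-c['cx'])/c['fx']*z,-(v-c['cy'])/c['fy']*z,-z]if 0 else 0) if 0 else None
    x=(np.asarray(u)-c['cx'])/c['fx']*z; y=-(np.asarray(v)-c['cy'])/c['fy']*z
    T=np.array(c['pose']); return np.stack([x,y,-np.asarray(z)],-1)@T[:3,:3].T+T[:3,3]
def cloud(d,c):
    v,u=np.mgrid[:d.shape[0],:d.shape[1]]; return w(c,u,v,d)
def save(n,p): cv2.imwrite('pics/'+n+'.png',p[...,::-1])
E
sed -i '/P=np.array/d' h.py
python3 - <<'E'
from h import *
o=bot.get_obs(); print(o['eef_pos'],o['tool_rot'],o['clock'],o['ft_force'])
for n in('top','scene'):
    p,d,c=cam(n); save(n+'0',p); print(n,c); np.savez(n,p=p,d=d)
E
```

```text
[ 0.12736523 -0.48302091  0.30302445] [ 9.91702849e-01  1.28547270e-01 -1.27558327e-04 -1.02082716e-03] 0.0 [-0.2829174   0.27017141 -0.45671576]
top {'fx': 542.6689730144622, 'fy': 542.6689730144622, 'cx': 277.1129211861369, 'cy': 214.53951187645396, 'pose': array([[ 0.00444954,  0.98055451, -0.19619649,  0.24464914],
       [-0.99997403,  0.00547524,  0.00468582,  0.02462211],
       [ 0.00566893,  0.19617054,  0.98055341,  1.25064704],
       [ 0.        ,  0.        ,  0.        ,  1.        ]])}
scene {'fx': 436.24280663240245, 'fy': 436.24280663240245, 'cx': 279.29244016199044, 'cy': 207.36432524497056, 'pose': array([[ 0.68944024, -0.42722482,  0.58493684,  1.0810911 ],
       [ 0.72433968,  0.40435704, -0.55841509, -0.52098285],
       [ 0.00204546,  0.8086868 ,  0.58823591,  0.69954307],
       [ 0.        ,  0.        ,  0.        ,  1.        ]])}
```

View pics/top0.png

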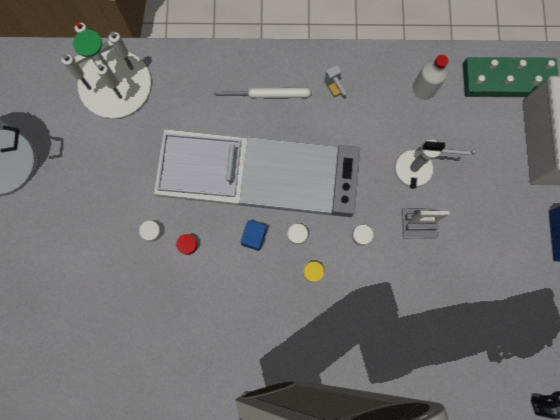

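View pics/scene0.png

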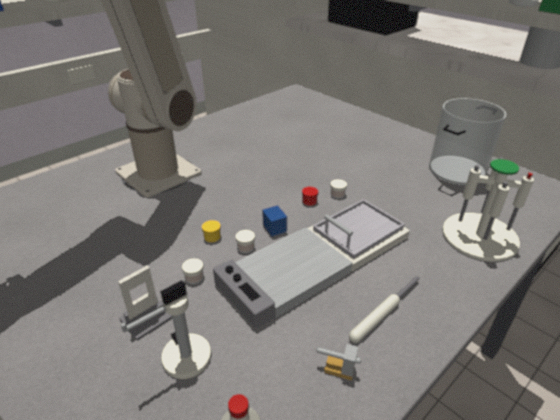

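```bash
python3 - <<'E'
from h import *
p,d,c=cam('top'); X=cloud(d,c); np.savez('top',p=p,d=d)
for t in ['pot0_c','tipbox','tray','station','tray_rod','stand','lug','turret_bar','turret_axis','holder','tag_eye']:
    for r in bot.trace(t,'top')[:7]:
        m=r['pixels']; 
        if m.sum()<5: continue
        q=X[m&(d>0)]; zt=np.percentile(q[:,2],90); 
        top=q[q[:,2]>zt-.006]
        rr=cv2.minAreaRect(q[:,:2].astype(np.float32)*1000)
        print(t,round(r['score'],2),np.round(r['uv']),m.sum(),'med',np.median(q,0).round(3),'top',top.mean(0).round(4),'rect',np.round(rr[0]),np.round(rr[1]),round(rr[2],1),p[m].mean(0).round())
cr=np.hstack([cv2.resize(p[195:290,u:u+95],(390,390),interpolation=2) for u in(130,285)])
save('crop1',cr)
p,d,c=cam('scene');X=cloud(d,c)
for t in ['pot0_c']:
    for r in bot.trace(t,'scene'):
        m=r['pixels'];q=X[m&(d>0)];print('scene',round(r['score'],2),np.round(r['uv']),m.sum(),np.median(q,0).round(3))
E
```

```text
pot0_c 0.27 [199. 164.] 4483 med [0.606 0.202 0.027] top [0.6044 0.1879 0.0428] rect [609. 200.] [181. 142.] 85.3 [152. 151. 157.]
tipbox 0.95 [251. 235.] 565 med [0.438 0.071 0.048] top [0.4407 0.0719 0.049 ] rect [441.  72.] [46. 56.] 72.3 [ 41.  74. 119.]
tray 0.67 [201. 161.] 4644 med [0.607 0.201 0.027] top [0.6043 0.1883 0.0425] rect [611. 202.] [189. 148.] 85.2 [152. 151. 157.]
station 0.66 [291. 178.] 8795 med [ 0.574 -0.018  0.029] top [ 0.5706 -0.1391  0.0453] rect [601.  62.] [469. 179.] 84.2 [141. 143. 144.]
station 0.25 [362. 232.] 375 med [ 0.442 -0.176  0.034] top [ 0.444  -0.1769  0.0351] rect [ 446. -181.] [44. 55.] 29.2 [176. 176. 170.]
tray_rod 0.91 [197. 166.] 4542 med [0.606 0.201 0.027] top [0.6041 0.1882 0.0427] rect [610. 201.] [185. 145.] 84.8 [152. 151. 157.]
tray_rod 0.44 [427. 216.] 390 med [ 0.473 -0.314  0.089] top [ 0.476  -0.3162  0.1251] rect [ 486. -334.] [34. 99.] 29.2 [130. 129. 125.]
tray_rod 0.34 [291. 180.] 8959 med [ 0.576 -0.016  0.029] top [ 0.5701 -0.138   0.0452] rect [600.  62.] [472. 177.] 84.2 [141. 143. 145.]
stand 0.51 [252. 234.] 598 
[... 517 characters left out ...]
.] 469 med [ 0.603 -0.31   0.159] top [ 0.6075 -0.3058  0.1845] rect [ 636. -338.] [ 88. 112.] 6.5 [98. 98. 97.]
holder 0.57 [416. 226.] 709 med [ 0.462 -0.304  0.008] top [ 0.4681 -0.3092  0.0305] rect [ 477. -314.] [72. 79.] 0.7 [104. 103. 108.]
holder 0.4 [200. 165.] 4543 med [0.606 0.201 0.027] top [0.6042 0.1885 0.0426] rect [610. 203.] [187. 145.] 84.4 [152. 151. 157.]
holder 0.2 [427. 220.] 397 med [ 0.473 -0.313  0.087] top [ 0.476  -0.3154  0.1251] rect [ 476. -315.] [10. 62.] 1.2 [129. 128. 124.]
tag_eye 0.94 [427. 217.] 403 med [ 0.473 -0.314  0.085] top [ 0.476  -0.3157  0.1251] rect [ 485. -335.] [ 31. 102.] 24.5 [131. 130. 126.]
scene 0.22 [148. 320.] 734 [ 0.496 -0.322  0.009]
```

View pics/crop1.png

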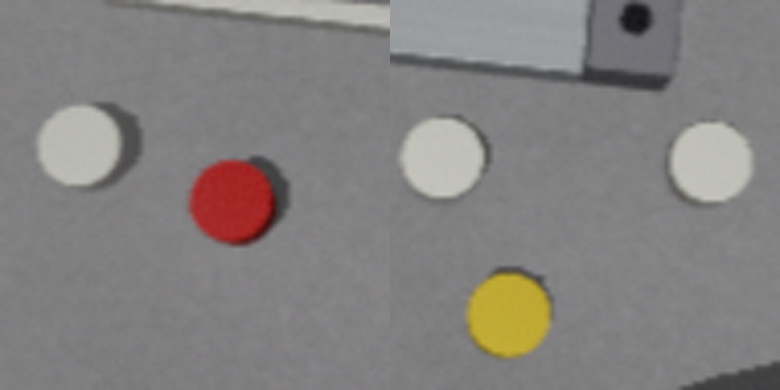

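Candidates in top: white lids (149,231), (297,234), (363,235) fit "white lid"; red (186,244) and yellow (314,272) are the excluded look-alikes. The crop confirms it.

```bash
cat >> h.py <<'E'
def pots(p,d,c,zt=.036):
    X=cloud(d,c); f=p.astype(int); m=(abs(X[...,2]-zt)<.006)&(f.min(-1)>120)&(np.ptp(f,axis=-1)<35)
    n,l,s,ce=cv2.connectedComponentsWithStats(m.astype(np.uint8))
    for i in range(1,n):
        if s[i,4]>120:
            q=X[l==i]; r=cv2.minAreaRect(q[:,:2].astype(np.float32)*1000)
            print('blob',ce[i].round(),s[i,4],q.mean(0).round(4),np.round(r[1]),round(r[2],1))
E
python3 - <<'E'
from h import *
p,d,c=cam('top');X=cloud(d,c); pots(p,d,c)
v,u=np.mgrid[:420,:560]
def rect(name,m):
    q=X[m]; r=cv2.minAreaRect(q[:,:2].astype(np.float32)*1000); print(name,m.sum(),q.mean(0).round(4),np.round(r[0],1),np.round(r[1],1),round(r[2],2))
box=lambda a,b,e,f:(u>=a)&(u<=b)&(v>=e)&(v<=f)&(d>0)
Z=X[...,2]
rect('fascia',box(325,365,140,220)&(abs(Z-.046)<.004))
rect('plate',box(235,345,130,220)&(abs(Z-.030)<.002))
rect('trayrim',box(150,245,130,205)&(Z>.034)&(Z<.044))
rect('trayfloor',box(150,245,130,205)&(Z>.0265)&(Z<.0305))
rect('rod',box(220,245,130,205)&(Z>.070))
rect('tagtop',box(400,455,195,225)&(Z>.12))
rect('rails',box(400,455,205,240)&(Z>.028)&(Z<.036))
rect('foot',box(400,455,205,240)&(Z>.004)&(Z<.012))
rect('bar',box(415,450,135,160)&(Z>.17))
rect('peg',box(442,480,140,165)&(Z>.13))
rect('base',box(390,440,140,190)&(abs(Z-.014)<.004))
f=p.astype(int); rect('lug',box(400,425,174,192)&(f.max(-1)<50))
E
```

```text
blob [199. 165.] 459 [0.6039 0.1998 0.0363] [182. 138.] 85.2
blob [ 20. 174.] 141 [0.5789 0.6129 0.0361] [ 26. 117.] 59.0
blob [149. 230.] 300 [0.4506 0.3091 0.0351] [44. 44.] 1.8
blob [297. 233.] 301 [ 0.4452 -0.0276  0.0349] [43. 42.] 89.8
blob [363. 234.] 305 [ 0.4438 -0.1769  0.0347] [45. 44.] 80.5
fascia 1174 [ 0.5718 -0.1398  0.0453] [ 571.  -139.8] [ 49.9 158.8] 83.95
plate 3328 [ 0.5838 -0.0069  0.0298] [585.6  -6.5] [264.9 160.9] 84.25
trayrim 460 [0.6067 0.2001 0.0371] [603.3 189.9] [202.7 142.2] 85.08
trayfloor 1970 [0.6042 0.1993 0.0282] [604.1 190.3] [211.5 156.7] 84.18
rod 195 [0.5989 0.1246 0.0773] [600.3 124.9] [12.  85.1] 85.21
tagtop 115 [ 0.4762 -0.3158  0.1248] [ 476.4 -315.3] [ 8.  60.9] 0.37
rails 185 [ 0.4682 -0.3115  0.0316] [ 475.3 -314.7] [69.8 33.6] 90.0
foot 439 [ 0.4704 -0.3106  0.007 ] [ 473.3 -332.1] [126.9  78.1] 84.2
bar 164 [ 0.6068 -0.3052  0.1819] [ 608.  -305.9] [40.9 13.6] 84.93
peg 159 [ 0.6032 -0.3569  0.1581] [ 604.5 -357.2] [76.9 12.8] 87.34
base 702 [ 0.6045 -0.3024  0.0132] [ 606.3 -304.6] [86.8 84.5] 44.12
lug 42 [ 0.5682 -0.2997  0.0197] [ 569.2 -299.9] [ 9.9 21.1] 78.99
```

>>> step_arm --rows '[[[384,-215,150],20],[[384,-215,150],20],[[384,-215,150],20],[[384,-215,150],20],[[384,-215,150],20],[[384,-215,150],20],[[384,-215,150],20],[[384,-215,150],20],[[384,-215,150],20],[[384,-215,150],20]]' --claw -0.7

```text
clock: 2.1
eef_pos: [0.4437, -0.1778, 0.154]
tool_rot: [0.999, -0.046, -0.0, 0.0]
ft_force: [0.2, 0.0, 1.1]
grip_width: 0.0729
grasp_force: 0.0
```

```bash
cat >> h.py <<'E'
def shift(x,y,z,deg=None):
    from scipy.spatial.transform import Rotation as R
    o=bot.get_obs(); r=R.from_quat(o['tool_rot']).as_matrix(); th=np.degrees(np.arctan2(r[1,0],r[0,0]))
    print('shift',(r.T@(np.array([x,y,z])-o['eef_pos'])*1000).round(1),'th',th.round(2),'turn',None if deg is None else round(th-deg,1))
E
python3 - <<'E'
from h import *
print(bot.get_obs()['clock']);shift(.4438,-.1769,.078,-5)
p,d,c=cam('top'); pots(p,d,c); save('top1',p)
E
```

```text
2.1
shift [ 0.  -0.9 76. ] th -5.22 turn -0.2
blob [200. 165.] 448 [0.6043 0.199  0.0367] [181. 138.] 85.1
blob [ 21. 172.] 154 [0.5844 0.6123 0.0361] [ 34. 130.] 66.0
blob [149. 230.] 294 [0.4506 0.3092 0.0351] [43. 43.] 0.6
blob [297. 233.] 301 [ 0.4453 -0.0276  0.0349] [43. 43.] 0.5
```

View pics/top1.png

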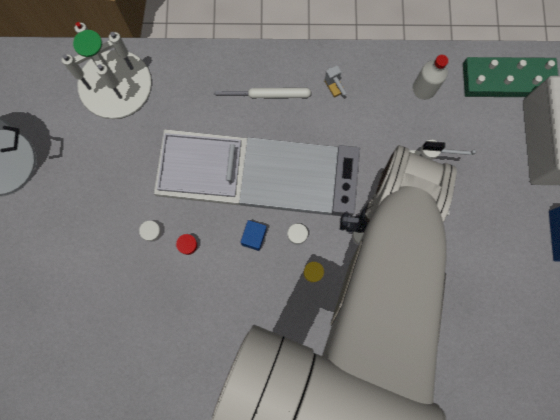

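Only the three white-lidded pots (149,230), (297,233) and the one under the gripper. The arm is over it, so I descend.

>>> step_arm --rows '[[[0,-1,40],0],[[0,-1,76],0],[[0,-1,76],0],[[0,-1,76],0]]'

```text
clock: 2.65
eef_pos: [0.4444, -0.1777, 0.0792]
tool_rot: [0.999, -0.046, 0.001, 0.0]
ft_force: [0.9, -0.4, 0.5]
grip_width: 0.0729
grasp_force: 0.0
```

>>> step_arm --rows '[[[0,0,0],0],[[0,0,0],0],[[0,0,0],0],[[0,0,0],0],[[0,0,0],0],[[0,0,0],0]]' --claw 1

```text
clock: 3.4
eef_pos: [0.4452, -0.1773, 0.0798]
tool_rot: [0.999, -0.046, 0.002, 0.001]
ft_force: [-0.3, -0.7, 5.6]
grip_width: 0.0446
grasp_force: 60.8
```

```bash
python3 - <<'E'
from h import *
# tray-frame slots -> world
th=np.radians(-4.9);R2=np.array([[np.cos(th),-np.sin(th)],[np.sin(th),np.cos(th)]])
for n,q in dict(A=(-.033,.044),B=(.033,.044),C=(0,-.016)).items(): t=R2@np.array(q)+[.6065,.2006];print(n,t.round(4)); shift(*t,.2)
E
```

```text
A [0.5774 0.2473]
shift [  93.3 -434.6 -120.5] th -5.23 turn None
B [0.6431 0.2416]
shift [ 159.3 -435.  -120.3] th -5.23 turn None
C [0.6051 0.1847]
shift [ 126.6 -374.8 -120.3] th -5.23 turn None
```

>>> step_arm --rows '[[[0,0,-60],0],[[0,0,-120],0],[[40,-60,-120],0],[[70,-120,-120],0],[[95,-180,-120],0],[[110,-240,-120],0],[[130,-300,-120],0],[[145,-360,-120],0],[[159,-415,-120],0],[[159,-435,-120],0],[[159,-435,-120],0],[[159,-435,-120],0]]'

```text
clock: 4.9
eef_pos: [0.6304, 0.0168, 0.1979]
tool_rot: [1.0, 0.005, -0.001, -0.023]
ft_force: [-0.2, 0.5, 0.7]
grip_width: 0.0446
grasp_force: 61.5
```

```bash
python3 - <<'E'
from h import *
shift(.6431,.2416,.110)
E
```

```text
shift [  15.3 -220.4   98.1] th 0.61 turn None
```

>>> step_arm --rows '[[[12,-60,0],0],[[12,-110,0],0],[[12,-160,0],0],[[12,-200,0],0],[[12,-200,0],0],[[12,-200,0],0],[[12,-200,0],0]]'

```text
clock: 5.78
eef_pos: [0.654, 0.0984, 0.2064]
tool_rot: [0.997, 0.059, -0.005, -0.046]
ft_force: [-0.1, 0.1, -1.0]
grip_width: 0.0447
grasp_force: 61.4
```

```bash
python3 - <<'E'
from h import *
shift(.6431,.2416,.110,-5)
E
```

```text
shift [   6.5 -134.   109.3] th 6.76 turn 11.8
```

```bash
python3 - <<'E'
from h import *
o=bot.get_obs();print(o['joint_pos'].round(3),o['joint_vel'].round(3))
E
```

```text
[0.117 0.617 0.325 1.283 0.093 3.141] [ 0.013  0.013  0.025  0.014  0.007 -0.   ]
```

>>> step_arm --rows '[[[0,0,0],-10],[[0,0,0],-20],[[0,0,0],-30],[[0,0,0],-40],[[0,0,0],-50],[[0,0,0],-60],[[0,0,0],-70],[[0,0,0],-80],[[0,0,0],-90],[[0,0,0],-90]]'

```text
clock: 7.02
eef_pos: [0.654, 0.0984, 0.2064]
tool_rot: [0.664, 0.746, 0.029, -0.036]
ft_force: [-0.8, -0.3, -1.1]
grip_width: 0.0442
grasp_force: 61.3
```

```bash
python3 - <<'E'
from h import *
o=bot.get_obs();print(o['joint_pos'].round(3),o['tool_rot'].round(4))
shift(.6431,.2416,.110,175)
E
```

```text
[0.117 0.617 0.325 1.283 0.093 1.572] [ 0.6643  0.746   0.0289 -0.0363]
shift [134.    6.3 109.2] th 96.62 turn -78.4
```

>>> step_arm --rows '[[[0,0,0],-10.5],[[0,0,0],-21],[[0,0,0],-31.5],[[0,0,0],-42],[[0,0,0],-52.5],[[0,0,0],-63],[[0,0,0],-73.5],[[0,0,0],-84],[[0,0,0],-94.5],[[0,0,0],-105],[[0,0,0],-115.5],[[0,0,0],-126]]'

```text
clock: 8.52
eef_pos: [0.654, 0.0985, 0.2064]
tool_rot: [-0.365, 0.93, 0.045, 0.009]
ft_force: [-0.2, 0.5, -0.9]
grip_width: 0.0446
grasp_force: 61.2
```

>>> step_arm --rows '[[[0,0,0],-10.5],[[0,0,0],-21],[[0,0,0],-31.5],[[0,0,0],-42],[[0,0,0],-52.5],[[0,0,0],-63],[[0,0,0],-73.5],[[0,0,0],-84],[[0,0,0],-94.5],[[0,0,0],-105],[[0,0,0],-115.5],[[0,0,0],-126]]'

```text
clock: 10.02
eef_pos: [0.654, 0.0985, 0.2064]
tool_rot: [0.994, -0.097, -0.012, -0.045]
ft_force: [-0.1, 0.2, -1.2]
grip_width: 0.0442
grasp_force: 61.2
```

```bash
python3 - <<'E'
from h import *
o=bot.get_obs();print(o['joint_pos'].round(3),o['tool_rot'].round(4))
shift(.6431,0,.200,175)
E
```

```text
[ 0.117  0.617  0.325  1.283  0.093 -2.831] [ 0.9942 -0.0965 -0.0123 -0.0447]
shift [ 8.3 98.9 -2.4] th -11.01 turn -186.0
```

>>> step_arm --rows '[[[0,0,0],-10],[[0,0,0],-17],[[0,50,0],-17],[[0,100,0],-17],[[0,130,0],-17],[[0,130,0],-17],[[0,130,0],-17],[[0,130,0],-17]]'

```text
clock: 11.02
eef_pos: [0.6279, 0.0235, 0.1955]
tool_rot: [1.0, 0.008, -0.004, -0.027]
ft_force: [-0.4, 0.2, -0.8]
grip_width: 0.0446
grasp_force: 61.3
```

```bash
python3 - <<'E'
from h import *
o=bot.get_obs();print(o['joint_pos'].round(3),o['tool_rot'].round(4))
E
```

```text
[ 0.018  0.56   0.197  1.216  0.054 -3.14 ] [ 0.9996  0.008  -0.0039 -0.0268]
```

>>> step_arm --rows '[[[0,60,0],0],[[0,120,0],0],[[0,160,0],0],[[0,160,0],0],[[0,160,0],0],[[0,160,0],0]]'

```text
clock: 11.78
eef_pos: [0.6367, -0.0536, 0.1869]
tool_rot: [0.999, -0.044, -0.005, -0.004]
ft_force: [0.7, 0.6, 0.5]
grip_width: 0.0445
grasp_force: 61.3
```

```bash
python3 - <<'E'
from h import *
o=bot.get_obs();print(o['joint_pos'].round(3),o['tool_rot'].round(4))
E
```

```text
[-0.086  0.589  0.225  1.217  0.007 -3.141] [ 0.999  -0.0437 -0.0051 -0.0036]
```

>>> step_arm --rows '[[[0,0,-10],10.5],[[0,0,-10],21],[[0,0,-10],31.5],[[0,-10,-10],42],[[0,-30,-10],52.5],[[0,-60,-10],63],[[0,-90,-10],73.5],[[0,-120,-10],84],[[-5,-150,-10],94.5],[[-10,-180,-10],105],[[-15,-210,-10],115.5],[[-20,-240,-10],126]]'

```text
clock: 13.28
eef_pos: [0.6376, 0.1883, 0.1989]
tool_rot: [-0.412, 0.911, 0.005, -0.003]
ft_force: [0.3, -0.1, -0.1]
grip_width: 0.0444
grasp_force: 61.3
```

```bash
python3 - <<'E'
from h import *
o=bot.get_obs();print(o['joint_pos'].round(3))
shift(.6431,.2416,.190,175)
E
```

```text
[ 0.284  0.631  0.331  1.278  0.01  -0.566]
shift [-43.7  30.9   9.2] th -131.34 turn -306.3
```

>>> step_arm --rows '[[[-20,15,0],10.5],[[-44,31,0],21],[[-44,31,0],31.5],[[-44,31,0],42],[[-44,31,0],52],[[-44,31,0],53.7],[[-44,31,0],53.7]]'

```text
clock: 14.15
eef_pos: [0.6433, 0.2406, 0.1991]
tool_rot: [0.04, 0.999, 0.004, -0.005]
ft_force: [0.1, -1.0, -1.6]
grip_width: 0.0448
grasp_force: 61.3
```

```bash
python3 - <<'E'
from h import *
o=bot.get_obs();print(o['joint_pos'].round(3))
shift(.6431,.2416,.110,175)
p,d,c=cam('top');pots(p,d,c);save('top2',p)
E
```

```text
[0.354 0.677 0.414 1.315 0.01  0.435]
shift [-0.7  0.4 89.1] th 175.41 turn 0.4
```

View pics/top2.png

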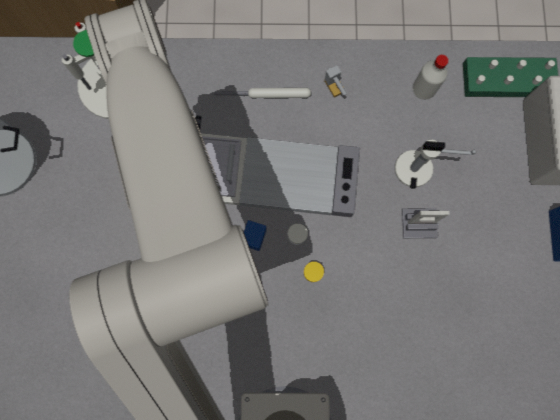

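The tray lies under the arm; the right half of the bench shows no further pot, the white one at (297,234) unchanged. Lower and release.

>>> step_arm --rows '[[[0,0,40],0],[[0,0,75],0],[[0,0,89.5],0],[[0,0,89.5],0],[[0,0,89.5],0]]'

```text
clock: 14.82
eef_pos: [0.6433, 0.2414, 0.1106]
tool_rot: [0.041, 0.999, 0.004, -0.004]
ft_force: [-0.3, 0.6, -0.2]
grip_width: 0.0444
grasp_force: 63.0
```

>>> step_arm --rows '[[[0,0,0],0],[[0,0,0],0],[[0,0,-30],0],[[0,0,-80],0],[[0,0,-80],0]]' --claw -0.3

```text
clock: 15.45
eef_pos: [0.6461, 0.2415, 0.1958]
tool_rot: [0.041, 0.999, 0.006, 0.0]
ft_force: [0.2, -0.2, -0.6]
grip_width: 0.0555
grasp_force: 0.0
```

```bash
python3 - <<'E'
from h import *
shift(.4506,.3091,.190,175)
E
```

```text
shift [200.4  51.2   6.4] th 175.28 turn 0.3
```

>>> step_arm --rows '[[[60,15,0],0],[[120,30,0],0],[[180,45,0],0],[[198,51,0],0],[[198,51,0],0],[[198,51,0],0]]' --claw -0.6

```text
clock: 16.2
eef_pos: [0.4518, 0.3076, 0.1921]
tool_rot: [0.042, 0.999, 0.004, -0.004]
ft_force: [0.4, -0.4, -0.5]
grip_width: 0.0682
grasp_force: 0.0
```

```bash
python3 - <<'E'
from h import *
print(bot.get_obs()['joint_pos'].round(3))
p,d,c=cam('top');pots(p,d,c);pots(p,d,c,.066); save('t3',p)
p,d,c=cam('scene');pots(p,d,c);pots(p,d,c,.066); save('s3',p)
shift(.4506,.3091,.077,175)
E
```

```text
[ 0.593  0.405 -0.063  1.105  0.011  0.677]
blob [206. 154.] 334 [0.6319 0.1853 0.0365] [183. 137.] 83.7
blob [297. 233.] 306 [ 0.4456 -0.0276  0.0349] [42. 44.] 0.5
blob [ 17. 165.] 149 [0.5916 0.6083 0.0664] [ 30. 124.] 73.1
blob [181. 146.] 249 [0.6411 0.2405 0.0633] [43. 44.] 27.5
blob [450. 170.] 138 [0.6296 0.6029 0.0361] [116.  30.] 2.5
blob [338. 184.] 122 [0.4531 0.3066 0.0351] [43. 43.] 51.2
blob [359. 236.] 254 [0.6356 0.166  0.0368] [186. 138.] 84.7
blob [245. 236.] 204 [ 0.4486 -0.0296  0.0354] [44. 45.] 82.4
blob [457. 162.] 148 [0.6441 0.6048 0.0658] [119.  34.] 23.1
blob [382. 216.] 182 [0.6433 0.2392 0.0632] [43. 47.] 9.2
shift [  0.3   1.  114.8] th 175.16 turn 0.2
```

View pics/s3.png

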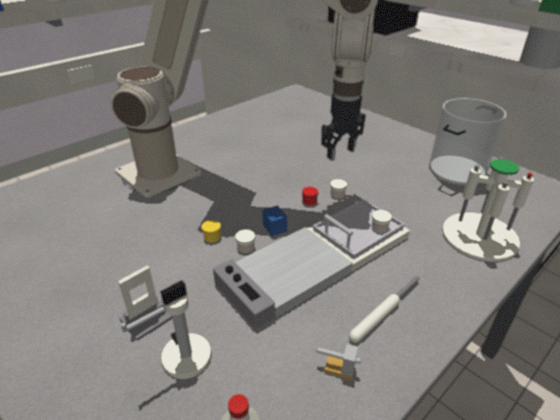

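Pot stands upright in the tray (382,218). Take the next one under the gripper (338,188).

>>> step_arm --rows '[[[0,1,50],0],[[0,1,95],0],[[0,1,114],0],[[0,1,114],0],[[0,1,114],0]]'

```text
clock: 16.92
eef_pos: [0.4505, 0.3096, 0.0786]
tool_rot: [0.042, 0.999, 0.004, -0.004]
ft_force: [-0.3, -0.2, 0.5]
grip_width: 0.0683
grasp_force: 0.0
```

>>> step_arm --rows '[[[0,0,0],0],[[0,0,0],0],[[0,0,0],0],[[0,0,0],0],[[0,0,-60],0],[[0,0,-120],0],[[0,0,-120],0]]' --claw 1

```text
clock: 17.8
eef_pos: [0.453, 0.3105, 0.2038]
tool_rot: [0.041, 0.999, 0.007, -0.0]
ft_force: [-0.4, 0.7, -1.9]
grip_width: 0.0446
grasp_force: 61.6
```

```bash
python3 - <<'E'
from h import *
shift(.5774,.2473,.190,175)
E
```

```text
shift [-129.2  -52.9   12.9] th 175.28 turn 0.3
```

>>> step_arm --rows '[[[-50,-20,6],0],[[-100,-40,6],0],[[-131,-52,6],0],[[-131,-52,6],0],[[-131,-52,6],0]]'

```text
clock: 18.42
eef_pos: [0.5754, 0.2459, 0.1888]
tool_rot: [0.041, 0.999, 0.003, -0.007]
ft_force: [-0.5, 0.3, -0.9]
grip_width: 0.0442
grasp_force: 61.6
```

```bash
python3 - <<'E'
from h import *
shift(.5774,.2473,.109,175)
E
```

```text
shift [-3.   1.1 79.8] th 175.28 turn 0.3
```

>>> step_arm --rows '[[[0,1,40],0],[[0,1,70],0],[[0,1,80],0],[[0,1,80],0],[[0,1,80],0]]'

```text
clock: 19.05
eef_pos: [0.5763, 0.2483, 0.1116]
tool_rot: [0.041, 0.999, 0.004, -0.004]
ft_force: [-0.5, -0.1, -0.8]
grip_width: 0.0444
grasp_force: 61.5
```

>>> step_arm --rows '[[[0,0,0],0],[[0,0,0],0],[[0,0,-30],0],[[0,0,-85],0],[[0,0,-85],0]]' --claw -0.3

```text
clock: 19.68
eef_pos: [0.5797, 0.2481, 0.2014]
tool_rot: [0.041, 0.999, 0.006, 0.0]
ft_force: [-0.4, -0.7, -0.2]
grip_width: 0.0555
grasp_force: 0.0
```

```bash
python3 - <<'E'
from h import *
shift(.4453,-.0276,.190,175)
E
```

```text
shift [ 111.1 -286.     8. ] th 175.26 turn 0.3
```

>>> step_arm --rows '[[[10,-50,0],0],[[30,-100,0],0],[[55,-155,0],0],[[80,-210,0],0],[[100,-260,0],0],[[108,-286,0],0],[[108,-286,0],0],[[108,-286,0],0]]' --claw -0.6

```text
clock: 20.68
eef_pos: [0.4458, -0.0288, 0.1945]
tool_rot: [0.041, 0.999, 0.004, -0.005]
ft_force: [0.6, -0.3, 0.4]
grip_width: 0.0685
grasp_force: 0.0
```

```bash
python3 - <<'E'
from h import *
print(bot.get_obs()['joint_pos'].round(3))
p,d,c=cam('top');pots(p,d,c);pots(p,d,c,.066)
p,d,c=cam('scene');pots(p,d,c);pots(p,d,c,.066)
shift(.4453,-.0276,.077,175)
E
```

```text
[-0.068  0.226 -0.315  1.039  0.007  0.014]
blob [213. 143.] 186 [0.6572 0.1692 0.0364] [198.  78.] 59.5
blob [ 20. 173.] 138 [0.5833 0.6128 0.036 ] [ 30. 127.] 65.1
blob [ 18. 164.] 152 [0.5945 0.6064 0.0658] [ 29. 123.] 72.5
blob [180. 146.] 250 [0.6415 0.2411 0.0633] [43. 44.] 39.6
blob [177. 173.] 264 [0.5759 0.2466 0.0632] [43. 44.] 73.0
blob [450. 170.] 137 [0.6297 0.6024 0.0359] [ 30. 118.] 89.9
blob [358. 236.] 276 [0.6325 0.1668 0.0368] [183. 140.] 85.8
blob [245. 236.] 200 [ 0.4481 -0.0296  0.0352] [43. 47.] 49.4
blob [457. 162.] 147 [0.6437 0.6054 0.066 ] [123.  29.] 20.8
blob [362. 204.] 165 [0.5794 0.2446 0.0631] [44. 46.] 65.0
blob [382. 216.] 183 [0.6436 0.2393 0.0631] [43. 48.] 6.6
shift [-5.000e-01 -1.000e-01  1.174e+02] th 175.35 turn 0.3
```

>>> step_arm --rows '[[[0,0,50],0],[[0,0,95],0],[[0,0,117],0],[[0,0,117],0],[[0,0,117],0]]'

```text
clock: 21.4
eef_pos: [0.4453, -0.0278, 0.0782]
tool_rot: [0.041, 0.999, 0.004, -0.004]
ft_force: [0.9, 0.3, 1.5]
grip_width: 0.0685
grasp_force: 0.0
```

>>> step_arm --rows '[[[0,0,0],0],[[0,0,0],0],[[0,0,0],0],[[0,0,0],0],[[0,0,-60],0],[[0,0,-120],0],[[0,0,-120],0]]' --claw 1

```text
clock: 22.28
eef_pos: [0.4489, -0.0295, 0.2028]
tool_rot: [0.041, 0.999, 0.003, 0.001]
ft_force: [-0.0, -0.3, -2.8]
grip_width: 0.0448
grasp_force: 61.6
```

```bash
python3 - <<'E'
from h import *
shift(.6051,.1847,.190,175)
E
```

```text
shift [-137.9  226.3   14.6] th 175.26 turn 0.3
```

>>> step_arm --rows '[[[-40,50,0],0],[[-75,100,0],0],[[-105,150,5],0],[[-130,200,5],0],[[-141,225,5],0],[[-141,225,5],0],[[-141,225,5],0]]'

```text
clock: 23.15
eef_pos: [0.6036, 0.1828, 0.1914]
tool_rot: [0.041, 0.999, 0.003, -0.006]
ft_force: [-0.7, -0.2, -1.9]
grip_width: 0.0445
grasp_force: 61.7
```

```bash
python3 - <<'E'
from h import *
shift(.6051,.1847,.109,175)
E
```

```text
shift [-2.4  1.6 82.4] th 175.26 turn 0.3
```

>>> step_arm --rows '[[[-1,1,40],0],[[-1,1,70],0],[[-1,1,82],0],[[-1,1,82],0],[[-1,1,82],0]]'

```text
clock: 23.78
eef_pos: [0.6057, 0.1849, 0.1122]
tool_rot: [0.042, 0.999, 0.004, -0.004]
ft_force: [-0.4, 0.2, -1.5]
grip_width: 0.0446
grasp_force: 61.7
```

>>> step_arm --rows '[[[0,0,0],0],[[0,0,0],0],[[0,0,-30],0],[[0,0,-85],0],[[0,-60,-85],0],[[0,-120,-85],0],[[0,-180,-85],0],[[0,-180,-85],0],[[0,-180,-85],0]]' --claw -0.3

```text
clock: 24.9
eef_pos: [0.591, 0.0049, 0.1948]
tool_rot: [0.042, 0.999, 0.004, -0.005]
ft_force: [-0.7, -0.3, 0.1]
grip_width: 0.0557
grasp_force: 0.0
```

```bash
python3 - <<'E'
from h import *
p,d,c=cam('top');pots(p,d,c);pots(p,d,c,.066);save('t4',p)
X=cloud(d,c);v,u=np.mgrid[:420,:560];m=(u>200)&(u<260)&(v>130)&(v<205)&(X[...,2]>.072)&(X[...,2]<.09)
r=cv2.minAreaRect(X[m][:,:2].astype(np.float32)*1000);print('rod',m.sum(),X[m].mean(0),r)
p,d,c=cam('scene');pots(p,d,c);pots(p,d,c,.066)
print(bot.get_obs()['eef_pos'])
E
```

```text
blob [199. 165.] 416 [0.6037 0.1999 0.0362] [182. 138.] 85.3
blob [ 21. 173.] 143 [0.5827 0.612  0.036 ] [ 30. 125.] 65.8
blob [ 16. 169.] 129 [0.5843 0.6091 0.066 ] [ 23. 114.] 64.8
blob [176. 164.] 527 [0.597  0.2489 0.0633] [91. 44.] 5.1
blob [205. 161.] 264 [0.6056 0.1845 0.0632] [43. 43.] 20.5
rod 188 [0.59982999 0.12452651 0.07734769] ((600.1489868164062, 124.68324279785156), (11.799226760864258, 83.46853637695312), 85.08960723876953)
blob [46. 32.] 206 [-1.7348  0.3186  0.0359] [533.  44.] 89.6
blob [450. 170.] 142 [0.6286 0.6022 0.0359] [117.  28.] 1.0
blob [358. 235.] 306 [0.631  0.1686 0.0366] [185. 139.] 85.1
blob [97. 18.] 134 [-1.7327  0.6276  0.0661] [428.  49.] 89.0
blob [458. 163.] 151 [0.6465 0.6063 0.0661] [123.  33.] 21.3
blob [370. 207.] 338 [0.6014 0.2472 0.0633] [90. 47.] 4.5
blob [356. 219.] 187 [0.6085 0.1824 0.0632] [45. 44.] 77.8
[0.59100945 0.00617299 0.1945039 ]
```

View pics/t4.png

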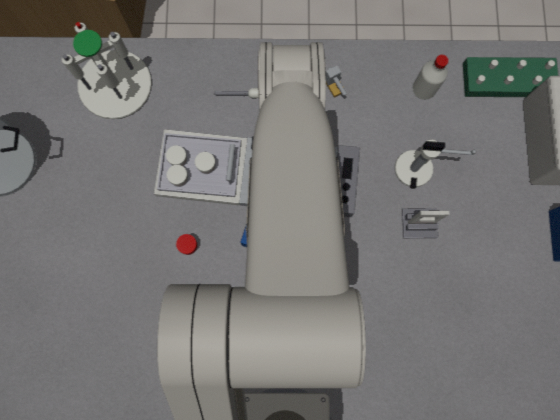

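```bash
python3 - <<'E'
from h import *
shift(.6000,.1247,.165,174.5)
E
```

```text
shift [  0.3 118.7  30.3] th 175.36 turn 0.9
```

>>> step_arm --rows '[[[0,50,15],0.9],[[0,95,25],0.9],[[0,119,30],0.9],[[0,119,30],0.9],[[0,119,30],0.9],[[0,119,30],0.9]]' --claw 0.3

```text
clock: 25.75
eef_pos: [0.6004, 0.1233, 0.1655]
tool_rot: [0.049, 0.999, 0.003, -0.005]
ft_force: [-0.4, 0.3, 0.0]
grip_width: 0.0298
grasp_force: 0.0
```

```bash
python3 - <<'E'
from h import *
shift(.6000,.1247,.128,174.5)
E
```

```text
shift [ 0.2  1.1 37.5] th 174.34 turn -0.2
```

>>> step_arm --rows '[[[0,0.5,20],0],[[0,0.5,38],0],[[0,0.5,38],0],[[0,0.5,38],0]]'

```text
clock: 26.25
eef_pos: [0.6005, 0.124, 0.128]
tool_rot: [0.05, 0.999, 0.004, -0.005]
ft_force: [0.3, 0.7, 0.6]
grip_width: 0.03
grasp_force: 0.0
```

>>> step_arm --rows '[[[0,0,0],0],[[0,0,0],0],[[0,0,0],0],[[0,0,0],0],[[0,0,0],0]]' --claw 1

```text
clock: 26.88
eef_pos: [0.6007, 0.1247, 0.1284]
tool_rot: [0.049, 0.999, 0.004, -0.004]
ft_force: [-0.7, -1.4, 5.6]
grip_width: 0.0099
grasp_force: 58.7
```

>>> step_arm --rows '[[[0,0,-4],0],[[0,0,-8],0],[[0,0,-12],0],[[0,0,-13],0],[[0,0,-13],0]]'

```text
clock: 27.5
eef_pos: [0.5998, 0.1242, 0.1398]
tool_rot: [0.049, 0.999, 0.003, -0.005]
ft_force: [0.8, -0.7, -5.0]
grip_width: 0.0098
grasp_force: 58.3
```

```bash
python3 - <<'E'
from h import *
p,d,c=cam('scene');X=cloud(d,c);save('s5',p[130:330,230:450].repeat(3,0).repeat(3,1)); Z=X[...,2]
pots(p,d,c,.066); pots(p,d,c,.075)
E
```

```text
blob [458. 162.] 155 [0.6441 0.606  0.0659] [124.  33.] 20.6
blob [370. 207.] 301 [0.6054 0.2445 0.0658] [84. 47.] 2.8
blob [356. 217.] 143 [0.609  0.1828 0.0698] [43. 45.] 38.7
blob [459. 160.] 136 [0.646  0.6047 0.0748] [109.  26.] 19.8
blob [355. 217.] 148 [0.6072 0.1799 0.0709] [43. 41.] 37.3
```

View pics/s5.png

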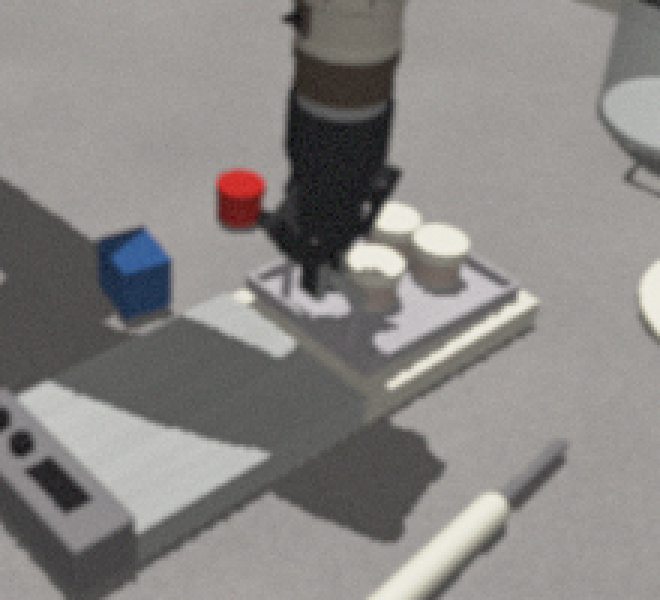

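Front raised, tail on the ledge, pots standing. Slide.

>>> step_arm --rows '[[[0,-4,0],0],[[0,-11,0],0],[[0,-20,0],0],[[0,-29,0],0],[[1,-38,0],0],[[1,-47,0],0],[[1,-56,0],0],[[1,-65,0],0],[[1,-74,0],0],[[1,-83,0.5],0],[[1,-92,1],0],[[1,-100,2],0]]'

```text
clock: 29.05
eef_pos: [0.5895, 0.0248, 0.1377]
tool_rot: [0.049, 0.999, 0.004, -0.005]
ft_force: [0.4, 1.9, -3.1]
grip_width: 0.0096
grasp_force: 58.6
```

>>> step_arm --rows '[[[0,-6,0.5],0],[[0,-14,1.5],0],[[0,-23,2.5],0],[[0,-32,3],0],[[0,-41,3.5],0],[[0,-50,4],0],[[1,-59,4],0],[[1,-68,4],0],[[1,-77,4],0],[[1,-83,4],0],[[1,-88,4],0],[[1,-90,4],0]]'

```text
clock: 30.55
eef_pos: [0.5804, -0.0641, 0.1344]
tool_rot: [0.049, 0.999, 0.004, -0.003]
ft_force: [1.6, 6.4, 6.3]
grip_width: 0.0101
grasp_force: 59.5
```

```bash
python3 - <<'E'
from h import *
p,d,c=cam('scene');save('s6',p[150:350,170:430].repeat(3,0).repeat(3,1)); pots(p,d,c,.067); shift(*(np.array([.596,.0989])+.112*np.array([-.1045,-.9945])+.076*np.array([-.1,-.995])),.134,174)
E
```

```text
blob [123.  14.] 160 [-1.7349  0.8002  0.0669] [ 58. 564.] 0.1
blob [458. 162.] 152 [0.6461 0.6058 0.0671] [120.  28.] 19.6
blob [312. 236.] 458 [0.5834 0.0571 0.0689] [90. 45.] 3.6
blob [294. 250.] 240 [ 0.5889 -0.0058  0.0689] [45. 45.] 84.5
shift [  1.4 -24.1   0.3] th 174.39 turn 0.4
```

View pics/s6.png

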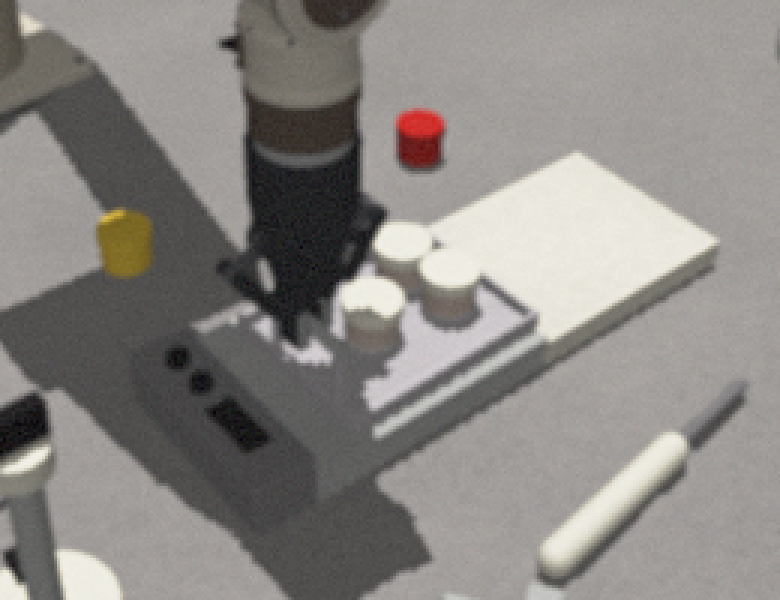

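Nearly on the plate, all pots standing; 24 mm to go, then release.

>>> step_arm --rows '[[[0,-6,0],0],[[0,-14,0],0],[[0,-20,0],0],[[0,-24,0],0],[[0,-24,0],0],[[0,-24,0],0]]'

```text
clock: 31.35
eef_pos: [0.5781, -0.0883, 0.1344]
tool_rot: [0.049, 0.999, 0.004, -0.003]
ft_force: [1.2, 4.2, 6.5]
grip_width: 0.0099
grasp_force: 59.5
```

>>> step_arm --rows '[[[0,0,0],0],[[0,0,0],0],[[0,0,0],0],[[0,0,-40],0],[[0,0,-100],0],[[0,-40,-130],0],[[0,-100,-130],0],[[0,-150,-130],0],[[0,-150,-130],0],[[0,-150,-130],0]]' --claw 0.3

```text
clock: 32.6
eef_pos: [0.5632, -0.2385, 0.2613]
tool_rot: [0.049, 0.999, 0.004, -0.006]
ft_force: [0.2, -0.9, 0.4]
grip_width: 0.0297
grasp_force: 0.0
```

```bash
cat >> h.py <<'E'
def tray():
    p,d,c=cam('top'); pots(p,d,c,.07); X=cloud(d,c); Z=X[...,2]; q=X[(abs(X[...,0]-.585)<.13)&(X[...,1]>-.13)&(X[...,1]<.11)]
    for n,a,b in(('rim',.040,.050),('floor',.032,.0365),('rod',.078,.095)):
        s=q[(q[:,2]>a)&(q[:,2]<b)]
        if n=='rod': s=s[s[:,1]<-.06]
        if len(s)>20: r=cv2.minAreaRect(s[:,:2].astype(np.float32)*1000); print(n,len(s),s.mean(0).round(4),np.round(r[0]),np.round(r[1]),round(r[2],1))
    return p,d,c
E
python3 - <<'E'
from h import *
p,d,c=tray();save('t7',p);print(bot.get_obs()['joint_pos'].round(2))
E
```

```text
blob [ 16. 165.] 146 [0.5911 0.607  0.0701] [ 28. 122.] 72.6
blob [270. 173.] 599 [0.5762 0.0354 0.0688] [90. 44.] 3.1
blob [299. 170.] 294 [ 0.5838 -0.0293  0.0687] [43. 43.] 88.9
rim 1006 [ 0.5607 -0.0515  0.0443] [554. -22.] [218. 205.] 87.7
floor 1662 [ 0.5835 -0.0168  0.0339] [565.  -9.] [214. 230.] 2.5
rod 188 [ 0.5768 -0.0886  0.0835] [578. -89.] [12. 84.] 84.7
[-0.4   0.49  0.26  1.35  0.   -0.3 ]
```

View pics/t7.png

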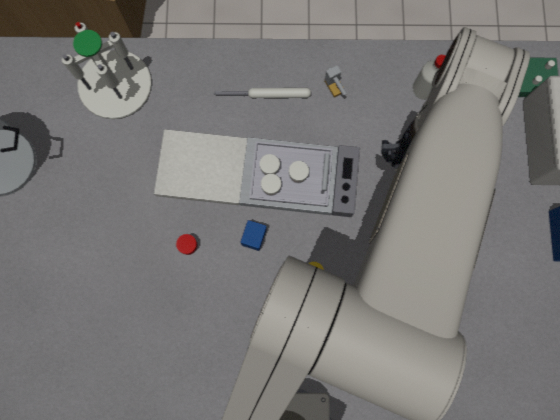

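Tray sits flat on the plate (250–335, 145–207) with all three pots (270,163), (270,184), (299,171). Now the turret.

```bash
python3 - <<'E'
from h import *
shift(.6068,-.3052,.275,-93.5)
E
```

```text
shift [-49.5 -62.8 -14.6] th 174.4 turn 267.9
```

>>> step_arm --rows '[[[0,0,-15],-10.5],[[0,0,-15],-21],[[-10,-15,-15],-31.5],[[-20,-30,-15],-42],[[-35,-45,-15],-52.5],[[-50,-63,-15],-63],[[-50,-63,-15],-73.5],[[-50,-63,-15],-84],[[-50,-63,-15],-92],[[-50,-63,-15],-92],[[-50,-63,-15],-92]]'

```text
clock: 34.02
eef_pos: [0.6077, -0.3051, 0.2759]
tool_rot: [-0.684, 0.729, 0.006, -0.001]
ft_force: [0.3, -0.3, 0.4]
grip_width: 0.0299
grasp_force: 0.0
```

```bash
python3 - <<'E'
from h import *
shift(.6068,-.3052,.239,-93.5)
p,d,c=cam('scene');X=cloud(d,c);v,u=np.mgrid[:420,:560]
m=(u>100)&(u<200)&(v>270)&(v<345)&(X[...,2]>.13)&(X[...,2]<.2)&(abs(X[...,0]-.6)<.15)&(abs(X[...,1]+.33)<.1)
for a,b in((.145,.164),(.168,.2)):
    s=X[m&(X[...,2]>a)&(X[...,2]<b)]; r=cv2.minAreaRect(s[:,:2].astype(np.float32)*1000); print(len(s),s.mean(0).round(4),np.round(r[0]),np.round(r[1]),r[2])
save('s8',p)
E
```

```text
shift [ 0.4  0.5 36.9] th -93.66 turn -0.2
569 [ 0.6142 -0.3357  0.1549] [ 608. -342.] [110.  25.] 74.55686950683594
293 [ 0.6131 -0.3095  0.1793] [ 611. -307.] [41. 14.] 79.71809387207031
```

View pics/s8.png

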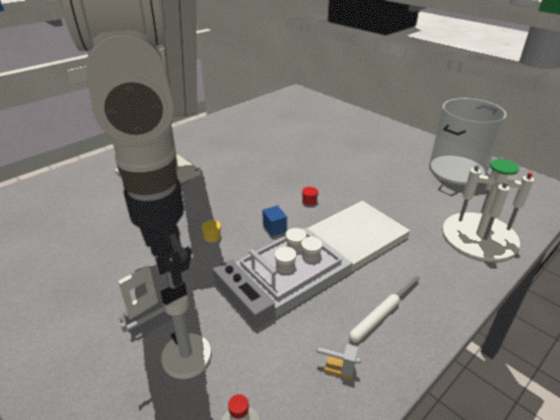

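The gripper stands over the black bar (174,292); tray and pots are in order. Descend, grip.

>>> step_arm --rows '[[[0,0,15],0],[[0,0,30],0],[[0,0,37],0],[[0,0,37],0]]'

```text
clock: 34.58
eef_pos: [0.6064, -0.3058, 0.2374]
tool_rot: [-0.684, 0.729, 0.007, -0.001]
ft_force: [-0.0, 0.1, 0.8]
grip_width: 0.03
grasp_force: 0.0
```

>>> step_arm --rows '[[[0,0,0],0],[[0,0,0],0],[[0,0,0],0],[[0,0,0],0]]' --claw 1

```text
clock: 35.08
eef_pos: [0.6095, -0.3061, 0.2394]
tool_rot: [-0.684, 0.729, 0.004, 0.001]
ft_force: [7.1, 0.3, -4.1]
grip_width: 0.0103
grasp_force: 60.2
```

>>> step_arm --rows '[[[0,0,0],5],[[0,0,0],14],[[0,0,0],23],[[0,0,0],32],[[0,0,0],41],[[0,0,0],50],[[0,0,0],59],[[0,0,0],68],[[0,0,0],77],[[0,0,0],86],[[0,0,0],94],[[0,0,0],94]]'

```text
clock: 36.58
eef_pos: [0.6095, -0.3058, 0.2394]
tool_rot: [0.067, 0.998, 0.003, -0.002]
ft_force: [6.0, 0.9, -4.6]
grip_width: 0.0106
grasp_force: 60.2
```

>>> step_arm --rows '[[[0,0,0],0],[[0,0,0],0],[[0,0,-30],0],[[0,0,-70],0],[[50,0,-75],10],[[100,0,-75],20],[[131,-5,-75],30],[[131,-5,-75],40],[[131,-5,-75],50],[[131,-5,-75],60],[[131,-5,-75],70],[[131,-5,-75],80]]' --claw 0.3

```text
clock: 38.08
eef_pos: [0.4769, -0.2941, 0.3158]
tool_rot: [0.695, 0.719, -0.001, -0.006]
ft_force: [0.2, -0.4, 0.2]
grip_width: 0.0301
grasp_force: 0.0
```

```bash
python3 - <<'E'
from h import *
shift(.4762,-.3155,.25,90); print(bot.get_obs()['joint_pos'].round(2))
for n in('scene','top'):
    p,d,c=cam(n);X=cloud(d,c);Z=X[...,2]
    k=(abs(X[...,0]-.56)<.1)&(abs(X[...,1]+.29)<.1)
    for nm,m in(('peg',k&(Z>.135)&(Z<.165)&(X[...,0]<.585)),('bar',k&(Z>.17)&(Z<.2)&(X[...,0]>.57)),('lug',k&(p.max(-1)<50)&(Z>.003)&(Z<.03)),('tag',k*0+(abs(X[...,0]-.48)<.03)&(abs(X[...,1]+.315)<.05)&(Z>.115)&(Z<.13)),('base',k&(abs(Z-.014)<.003)&(p.min(-1)>100))):
        s=X[m]
        if len(s)>8: r=cv2.minAreaRect(s[:,:2].astype(np.float32)*1000); print(n,nm,len(s),s.mean(0).round(4),np.round(r[0]),np.round(r[1]),round(r[2],1))
    save(n+'9',p)
E
```

```text
shift [-21.8  -0.8  65.7] th 92.02 turn 2.0
[-0.55  0.37  0.21  1.43  0.    0.98]
scene peg 122 [ 0.5438 -0.2983  0.1537] [ 550. -298.] [ 8. 60.] 82.2
scene bar 230 [ 0.6134 -0.3082  0.1823] [ 610. -307.] [13. 42.] 82.5
scene lug 25 [ 0.5677 -0.3056  0.0214] [ 569. -307.] [ 7. 21.] 68.4Traceback (most recent call last):
  File "<stdin>", line 8, in <module>
cv2.error: OpenCV(4.12.0) /io/opencv/modules/imgproc/src/convhull.cpp:143: error: (-215:Assertion failed) total >= 0 && (depth == CV_32F || depth == CV_32S) in function 'convexHull'
```

```bash
python3 - <<'E'
from h import *
for n in('scene','top'):
    p,d,c=cam(n);X=cloud(d,c);Z=X[...,2]
    k=(abs(X[...,0]-.56)<.1)&(abs(X[...,1]+.29)<.1)
    for nm,m in(('peg',k&(Z>.135)&(Z<.165)&(X[...,0]<.585)),('bar',k&(Z>.17)&(Z<.2)&(X[...,0]>.57)),('lug',k&(p.max(-1)<50)&(Z>.003)&(Z<.03)),('tag',(abs(X[...,0]-.48)<.03)&(abs(X[...,1]+.315)<.05)&(Z>.05)&(Z<.13)),('base',k&(abs(Z-.014)<.003)&(p.min(-1)>100))):
        s=X[m]
        if len(s)>8: r=cv2.minAreaRect(s[:,:2].astype(np.float32)*1000); print(n,nm,len(s),s.mean(0).round(4),np.round(r[0]),np.round(r[1]),round(r[2],1),s.max(0).round(3))
    save(n+'9',p)
E
```

```text
scene peg 120 [ 0.5439 -0.2984  0.1538] [ 550. -298.] [ 9. 61.] 82.7 [ 0.58  -0.291  0.163]
scene bar 234 [ 0.6136 -0.3082  0.182 ] [ 610. -307.] [12. 41.] 81.8 [ 0.631 -0.298  0.188]
scene lug 25 [ 0.5673 -0.3054  0.0215] [ 569. -305.] [ 6. 20.] 82.2 [ 0.579 -0.301  0.024]
scene tag 861 [ 0.4801 -0.317   0.0942] [ 478. -316.] [12. 61.] 0.5 [ 0.484 -0.285  0.128]
scene base 1269 [ 0.6162 -0.3095  0.0135] [ 612. -307.] [88. 84.] 72.7 [ 0.654 -0.262  0.017]
top peg 123 [ 0.5511 -0.2976  0.1525] [ 551. -298.] [ 8. 68.] 80.8 [ 0.585 -0.29   0.163]
top bar 151 [ 0.6065 -0.3045  0.1823] [ 607. -306.] [14. 41.] 82.1 [ 0.627 -0.297  0.19 ]
top lug 68 [ 0.5382 -0.2941  0.0188] [ 533. -298.] [ 60. 134.] 52.5 [ 0.58  -0.279  0.029]
top tag 241 [ 0.4749 -0.3072  0.095 ] [ 476. -311.] [ 9. 53.] 1.2 [ 0.48  -0.285  0.13 ]
top base 443 [ 0.6074 -0.2925  0.0134] [ 604. -299.] [84. 73.] 34.2 [ 0.652 -0.262  0.017]
```

View pics/scene9.png

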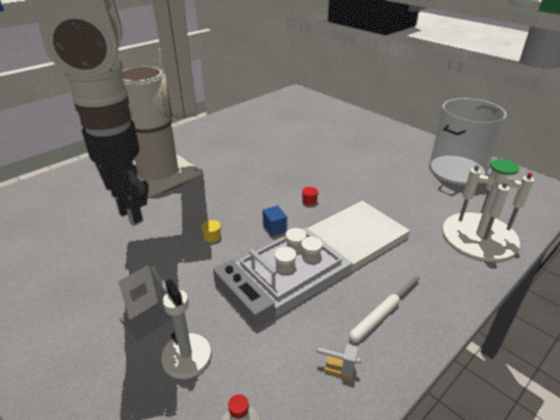

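>>> step_arm --rows '[[[-22,0,40],2],[[-22,0,75],2],[[-22,0,75],2],[[-22,0,75],2],[[-22,0,75],2]]'

```text
clock: 38.85
eef_pos: [0.4783, -0.3159, 0.2422]
tool_rot: [0.705, 0.71, -0.0, -0.004]
ft_force: [0.0, -0.1, -0.0]
grip_width: 0.0298
grasp_force: 0.0
```

```bash
python3 - <<'E'
from h import *
shift(.477,-.3155,.175,90)
E
```

```text
shift [ 0.  -0.8 67.2] th 90.42 turn 0.4
```

>>> step_arm --rows '[[[0,-1,25],0.4],[[0,-1,50],0.4],[[0,-1,67],0.4],[[0,-1,67],0.4],[[0,-1,67],0.4]]'

```text
clock: 39.48
eef_pos: [0.4765, -0.3154, 0.1747]
tool_rot: [0.707, 0.707, -0.001, -0.005]
ft_force: [-0.1, -0.1, -0.2]
grip_width: 0.0299
grasp_force: 0.0
```

>>> step_arm --rows '[[[0,0,0],0],[[0,0,0],0],[[0,0,0],0],[[0,0,0],0],[[0,0,0],0]]' --claw 1

```text
clock: 40.1
eef_pos: [0.4766, -0.3155, 0.1745]
tool_rot: [0.707, 0.707, -0.0, -0.004]
ft_force: [0.7, 0.1, 5.5]
grip_width: 0.0067
grasp_force: 60.9
```

>>> step_arm --rows '[[[0,0,-20],0],[[0,0,-45],0],[[0,0,-77],0],[[0,0,-77],0],[[0,0,-77],0]]'

```text
clock: 40.72
eef_pos: [0.4759, -0.3152, 0.249]
tool_rot: [0.707, 0.707, -0.001, -0.007]
ft_force: [-0.5, -0.7, 0.4]
grip_width: 0.0065
grasp_force: 60.1
```

```bash
python3 - <<'E'
from h import *
print(bot.get_obs()['joint_pos'].round(3))
for n in('scene','top'):
    p,d,c=cam(n);X=cloud(d,c);Z=X[...,2]
    k=(abs(X[...,0]-.56)<.1)&(abs(X[...,1]+.29)<.1)
    f=p.astype(int)
    for nm,m in(('peg',k&(Z>.135)&(Z<.165)&(X[...,0]<.585)&(X[...,0]>.51)),('tag',(abs(X[...,0]-.48)<.025)&(abs(X[...,1]+.315)<.05)&(Z>.06)&(Z<.215)&(f.min(-1)>70))):
        s=X[m]
        if len(s)>8: r=cv2.minAreaRect(s[:,:2].astype(np.float32)*1000); print(n,nm,len(s),s.mean(0).round(4),np.round(r[0]),np.round(r[1]),round(r[2],1),s.min(0).round(3),s.max(0).round(3))
    if n=='scene': save(n+'10',p[200:360,60:270].repeat(3,0).repeat(3,1))
E
```

```text
[-5.850e-01  4.170e-01  1.110e-01  1.279e+00  1.000e-03  9.860e-01]
scene peg 122 [ 0.544  -0.2984  0.1539] [ 551. -298.] [ 8. 61.] 82.4 [ 0.52  -0.306  0.148] [ 0.58  -0.291  0.164]
scene tag 1365 [ 0.4782 -0.3179  0.1396] [ 478. -316.] [61. 23.] 78.6 [ 0.465 -0.346  0.08 ] [ 0.491 -0.285  0.214]
top peg 125 [ 0.551  -0.2976  0.1527] [ 551. -298.] [ 9. 68.] 81.8 [ 0.518 -0.306  0.145] [ 0.585 -0.29   0.164]
top tag 199 [ 0.4713 -0.3016  0.1473] [ 476. -312.] [56. 15.] 89.3 [ 0.468 -0.34   0.083] [ 0.483 -0.284  0.204]
```

View pics/scene10.png

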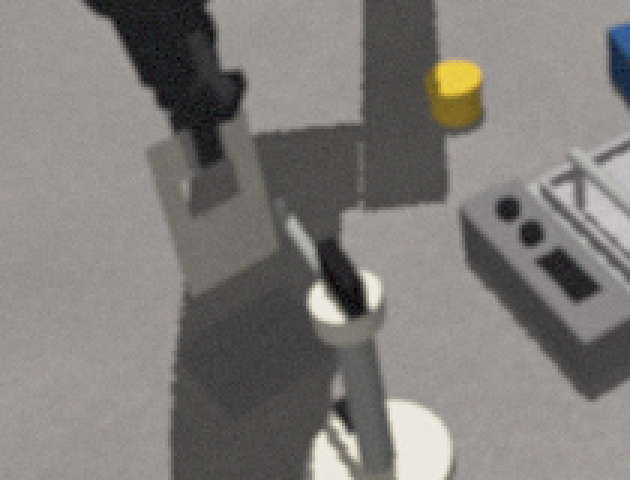

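>>> step_arm --rows '[[[14,0,-1],4],[[28,0,-2],8],[[28,0,-2],8],[[28,0,-2],8],[[28,0,-2],8]]'

```text
clock: 41.45
eef_pos: [0.4764, -0.288, 0.2519]
tool_rot: [0.755, 0.656, -0.001, -0.006]
ft_force: [-0.1, -0.6, -0.1]
grip_width: 0.0069
grasp_force: 60.1
```

```bash
python3 - <<'E'
from h import *
shift(.554,-.2984,.251,82); shift(.554,-.2984,.228,82)
E
```

```text
shift [ 0.5 78.3  0. ] th 81.97 turn -0.0
shift [ 0.4 78.6 23. ] th 81.97 turn -0.0
```

Thread to half-way, check the force, then go on.

>>> step_arm --rows '[[[0,8,0],0],[[0,18,0],0],[[0,28,0],0],[[0,38,0],0],[[0,48,0],0],[[0,58,0],0],[[0,68,0],0],[[0,78,0],0],[[0,78,0],0],[[0,78,0],0]]'

```text
clock: 42.7
eef_pos: [0.5536, -0.2984, 0.2513]
tool_rot: [0.755, 0.656, -0.001, -0.006]
ft_force: [0.1, -0.3, -0.7]
grip_width: 0.0066
grasp_force: 60.0
```

```bash
python3 - <<'E'
from h import *
p,d,c=cam('scene'); save('s11',p[200:380,60:270].repeat(3,0).repeat(3,1))
E
```

```text
(no output)
```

View pics/s11.png

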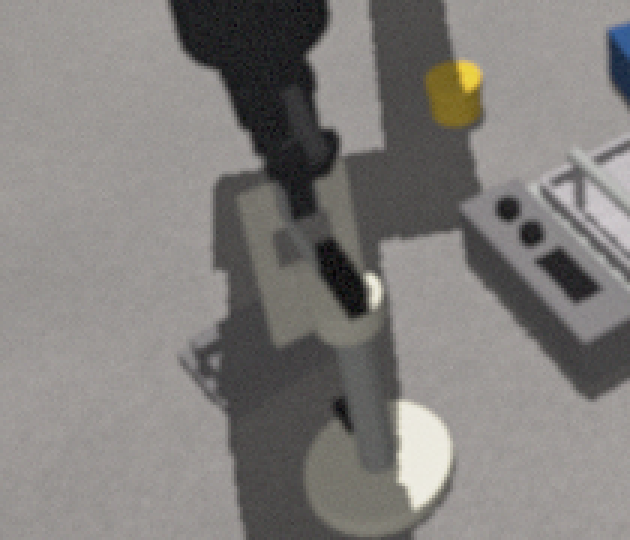

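Tag is threaded around the peg (crop 300,240), no contact force. Lower gently.

>>> step_arm --rows '[[[0,0,6],0],[[0,0,12],0],[[0,0,16],0],[[0,0,18],0],[[0,0,18],0],[[0,0,18],0]]'

```text
clock: 43.5
eef_pos: [0.5537, -0.2983, 0.2336]
tool_rot: [0.755, 0.656, -0.001, -0.006]
ft_force: [-0.2, -0.1, -0.3]
grip_width: 0.0066
grasp_force: 60.0
```

>>> step_arm --rows '[[[0,0,1],0],[[0,0,2],0],[[0,0,2],0]]'

```text
clock: 43.88
eef_pos: [0.5535, -0.2983, 0.2313]
tool_rot: [0.755, 0.656, -0.001, -0.006]
ft_force: [0.3, 0.4, 0.9]
grip_width: 0.007
grasp_force: 60.0
```

>>> step_arm --rows '[[[0,0,0],0],[[0,0,0],0],[[0,0,0],0],[[0,0,-8],0],[[0,0,-25],0],[[0,0,-50],0],[[0,0,-90],0],[[0,0,-90],0],[[0,0,-90],0]]' --claw 0.5

```text
clock: 45.0
eef_pos: [0.5544, -0.2989, 0.3216]
tool_rot: [0.755, 0.656, -0.001, -0.006]
ft_force: [0.1, -0.1, -1.8]
grip_width: 0.0212
grasp_force: 0.0
```

```bash
python3 - <<'E'
from h import *
p,d,c=cam('scene'); X=cloud(d,c);Z=X[...,2];save('s12',p[200:380,60:330].repeat(2,0).repeat(2,1))
pots(p,d,c,.067)
f=p.astype(int);m=(X[...,0]>.53)&(X[...,0]<.575)&(abs(X[...,1]+.298)<.04)&(Z>.05)&(Z<.2)
for a,b in((.055,.09),(.09,.13),(.165,.2)):
    s=X[m&(Z>a)&(Z<b)]
    if len(s)>5:print(len(s),s.mean(0).round(4),s.min(0).round(3),s.max(0).round(3))
tray()
E
```

```text
blob [458. 162.] 149 [0.6447 0.6052 0.0671] [120.  32.] 21.6
blob [304. 240.] 459 [0.5803 0.0331 0.0691] [90. 46.] 5.6
blob [285. 254.] 267 [ 0.5867 -0.0314  0.069 ] [43. 47.] 45.3
160 [ 0.5534 -0.316   0.0761] [ 0.544 -0.329  0.062] [ 0.557 -0.296  0.09 ]
240 [ 0.5532 -0.3138  0.1101] [ 0.544 -0.329  0.09 ] [ 0.562 -0.269  0.13 ]
379 [ 0.5547 -0.2998  0.1758] [ 0.543 -0.329  0.165] [ 0.562 -0.269  0.184]
blob [ 17. 164.] 162 [0.5944 0.6063 0.0702] [ 29. 121.] 73.1
blob [270. 173.] 603 [0.5762 0.0352 0.0688] [91. 44.] 3.4
blob [299. 170.] 298 [ 0.5839 -0.0292  0.0689] [43. 43.] 1.0
rim 999 [ 0.5616 -0.0525  0.0441] [554. -23.] [218. 206.] 87.4
floor 1660 [ 0.5832 -0.0181  0.0338] [567. -12.] [217. 230.] 2.4
rod 189 [ 0.5766 -0.0886  0.0833] [577. -89.] [12. 84.] 84.7
```

View pics/s12.png

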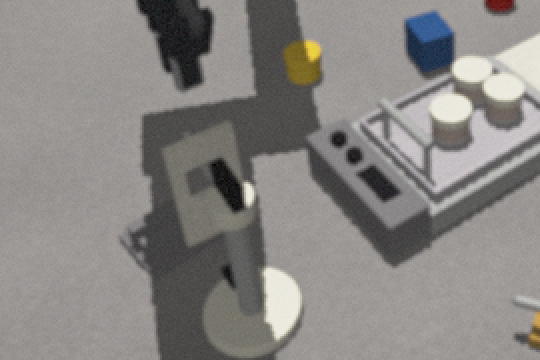

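The tag hangs upright on the hook, the tray is loaded and flat on the plate, and the arm is clear of everything.

```bash
python3 -c "
from workcell import bot
print(bot.job_done())"
```

```text
the job is handed in; nothing more can be done
None
```

I handed the job in at about 45 s on the robot's clock. By the last camera check, all three pots present stand in the tray, which is flat on the warming plate about 13 mm short of the stop. The hook faces the lug to within about 6° and the tag hangs upright from it. The blue box was left alone, and the hand-in returned no verdict.

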